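Shake a memory stick out of a slotted return box

TASK

A memory stick is shut inside the grey slotted return box. Pick the box up, hold it over the wooden tray with its slot end tipped steeply down and shake it until the stick drops out through the slot into the tray, without touching the stick with the fingers; then lay the box back flat, lid up, in the middle of its black mat and lined up with it, and let go. Do not push about the rook, the tape roll or the black block.

Things in the scene. Friction and masses are not known exactly. Their poses are not given: they have to be found in the camera images.
- box: return box: grey plastic, clear fixed lid, 130 long (x) x 62 wide (y) x 36 high (z) mm, 0.25 kg, loose, flat on the mat. Origin: centre of its underside; z up through the lid. Only opening: the slot in its -x end (a round lock is on the +x end). Grip across the 62 mm width. Inside, one bay 122 x 54 x 15 mm high, its floor 16 mm above the underside; walls 4 mm, lid 5 mm
- slot (a point): centre of the slot's outer mouth, at (-65, 0, 23.5) mm in the box frame; slot 24 mm wide (box y), 15 mm high, the full height of the bay, level with the bay's floor. A slanted lead-in 6 mm deep widens its inner mouth to about 35 mm; beside that the end wall is flat. Axes as the box
- stick: the memory stick, red plastic, 17 x 56 x 8 mm, 12 g, lying loose in the box's bay at any angle that fits; it passes the slot only lengthwise and often lodges beside the slot until shaken sideways. Origin: centre of its underside; y lengthwise (plug at -y)
- tray: open wooden tray, fixed, 170 (x) x 210 (y) x 35 mm high, walls and floor 5 mm. Origin: centre of its underside
- mat: black rubber mat, fixed to the desk, 210 (x) x 150 (y) x 3 mm thick. Origin: centre of its underside; the box lies on it with its length along the mat's length, to start with roughly
- rook: bystander: white chess rook, 74 mm wide, 67 mm high, standing. Origin: centre of its underside
- tape: bystander: roll of tan tape lying flat, 100 mm across, 25 mm high. Origin: centre of its underside
- eraser: bystander: black sanding block, 22 x 48 x 16 mm. Origin: centre of its underside

How it is judged:
By the outcome, as a careful person would: the job done as asked, in the order asked, and still so for the second after the job is handed in, with the robot touching nothing.
It also fails if it takes over 58 s, if anything falls off the work surface, if the arm or the gripper's body presses on something with over 40 N, if the wrist force passes 120 N, or if a joint passes its speed limit or range.

ROBOT

A 6-joint arm with a two-finger parallel gripper is mounted at the origin on a cart in front of the work surface, level with it; the furniture and walls round the work are solid. World frame = base frame: x ahead of the robot, y to its left, z up, the work surface at z = 0. Lengths are in mm, angles in degrees, forces in N, time in s.
With the tool pointing down it reaches from about 350 to 850 mm from the base axis. Payload 8.1 kg.
Tool frame: the origin (TCP) lies at the very end of the fingers, on their centre line; the grasp point (between the pads) lies 19 mm behind it; z points along the fingers, y is the line along which they close (so a half turn about z gives the same grasp; the last joint's range is limited). The gripper opens to 85 mm and grips with 20 to 120 N. Pads are 22 mm wide; open, the fingers measure 114 mm over their backs; the gripper's body (76 mm by 85 mm) begins 54 mm behind the grasp point. The pads swing forward as they close: fully open they stand 13 mm farther back than shut.
Start: joints at [-70.955, 7.471, 85.268, -0, 87.261, -4.893], TCP at [243.47, -548.386, 206.592] pointing down, gripper open.
Joint ranges: [-169.43, 169.43], [-51.17, 129.36], [1.28, 143.12], [-76.62, 256.62], [0, 156.53], [-152.29, 152.29]. Speed limits (degrees/s): [136.94, 136.94, 159.86, 180, 180, 180].

INTERFACE

Orientations are given as [roll, pitch, yaw] about the fixed x, y, z axes, in that order (R = Rz(yaw) Ry(pitch) Rx(roll)).
In Python, from bench import status, viewer, job gives the robot as it stands.
- The arm moves only by the tool arm_command, never from a script. Its argument "targets" is a list that holds one entry, the list of rows, each a list of 7 numbers: the shift along the world's x, y, z in m, then the turn, a rotation vector about the world's x, y, z in rad, then the opening, from -1 (shut) to 1 (fully open). In form: [[[dx, dy, dz, rx, ry, rz, gripper], ...]]. A call has 1 to 10 rows; each row shifts and turns the commanded pose from where the row before left it; what a row does not reach is not made up. A row lasts 1/8 s, in which the tool goes at most 62.5 mm and 10.7 degrees, less where a joint would pass 70% of its speed; a pose out of reach is approached as far as the arm can. A call with a gripper value outside its range is refused whole. The fingers move at their own pace and stop on an object; "force" is the grip in N (left out, the last holds). Time passes only in rows, so rows that do not move let the fingers close. It gives the time, the measured TCP pose, the force, the opening and the grip force at its end, in the units of the state.
- status.sense(): the state, without advancing time (a new reading comes with each control period).
- viewer.snapshot(name): name is "side" or "top"; returns the picture (384x512x3 uint8, red, green, blue); there is no depth.
- viewer.camera_model(name): a dict with "vertical_fov" (degrees; the focal length in pixels is half the picture's height over the tangent of half this angle, whatever the lens; pixels are square), "cx", "cy" (the principal point, pixels), "xyz" and "attitude" of the camera in the world. Camera axes: x right, y down, z forward; pixel columns grow to the right and rows downward; lengths in mm; the calibration is good to about 2 mm. A picture is of the moment at which its call begins. camera_model takes no time and is no camera call.
- job.hand_in(): hands the job in; it is judged then, once.
The state is a dict: "time": time; "joint_pos": joint angles; "qd": joint speeds; "joint_efforts": joint torques, N m; "tool_pos": TCP position; "tcp_rot": TCP orientation; "ft_force": force on the tool from outside, world axes, zero at the start; "wrist_torque": the same for the moment, N m; "finger_gap": finger opening in mm; "grip_force": force on a finger pad.
Only numpy, scipy, OpenCV 4.12 (cv2) and the standard library are available. Lean on these libraries where they do the work, as an engineer would, in place of code of your own. Each camera call takes 0.05 s, during which the arm holds its last target. There are 200 camera calls.

## Working session

There is one attempt and no reset: what is moved stays moved. The work goes in short steps, Python scripts to look and compute and a tool call to move; the robot and the scene stay as the last step left them, time stands still between calls to the robot, and variables do not carry over. Pictures are saved under pics/ and viewed, at most 10 in all, crops included, and the job is handed in when it is done.

Besides the shell and the picture viewer there is one more tool, called after "Emit:" as name([rows], argument=value, ...), one row to a line, values as JSON. arm_command: Moves the arm, as the interface text tells. Its arguments: {"type":"object","properties":{"targets":{"type":"array"},"force":{"type":"number"}},"required":["targets"]}

```bash
mkdir -p pics; python3 - <<'E'
from bench import status,viewer
import cv2
for n in("top","side"):
    print(n,viewer.camera_model(n)); cv2.imwrite(f"pics/{n}0.png",viewer.snapshot(n)[:,:,::-1])
print(status.sense())
E
```

```text
top {'vertical_fov': 49.97837874564168, 'cx': 252.52948923950865, 'cy': 197.85367107019167, 'xyz': array([ 461.54900887,   13.92984522, 1010.11335331]), 'attitude': array([-1.74795207e+02, -9.05799490e-02, -9.14469365e+01])}
side {'vertical_fov': 55.54846051889978, 'cx': 255.75490864131154, 'cy': 190.67137398913323, 'xyz': array([237.19358005, 615.65252134, 586.14612569]), 'attitude': array([-1.27767799e+02, -1.62415651e-04, -1.52346602e+02])}
{'time': 0.1, 'joint_pos': array([-7.09547466e+01,  7.51055737e+00,  8.53228813e+01, -1.08506975e-03,
        8.72615030e+01, -4.89224769e+00]), 'qd': array([-0.01927389, -0.11870946, -0.09876959,  0.05600098,  0.05882758,
        0.04592844]), 'joint_efforts': array([ 2.93590265e-04, -5.70954323e+01, -5.01940370e+01, -2.93131798e-04,
        8.22304428e-03, -8.56965835e-05]), 'tool_pos': array([ 243.2909586 , -547.87840733,  205.65321357]), 'tcp_rot': array([-1.79905312e+02, -7.01702829e-03,  2.39375481e+01]), 'ft_force': array([-0.59326008,  0.08848662, -0.10257036]), 'wrist_torque': array([-0.00511902, -0.00260922, -0.04143874]), 'grip_force': 0.0, 'finger_gap': 85.4216684422224}
```

View pics/top0.png

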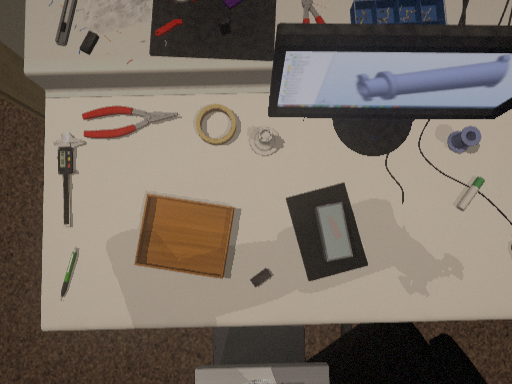

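View pics/side0.png

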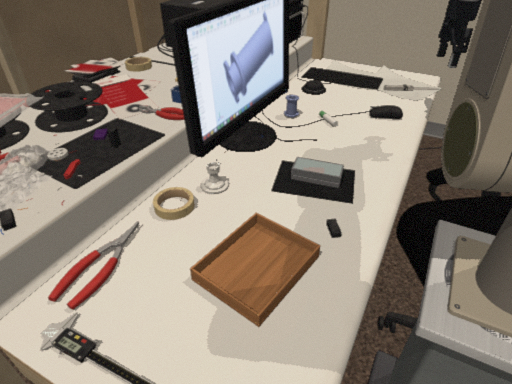

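The top view shows the tray at about (187,237), the mat at (327,231) with the box at (334,232), the eraser at (261,278), the tape at (215,124) and the rook at (265,140). The side view agrees with this. I'll measure these next and zoom in to find the slot end.

```bash
cat > h.py <<'E'
import numpy as np,cv2
from scipy.spatial.transform import Rotation as R
from bench import viewer,status
def cam(n):
    c=viewer.camera_model(n); f=192/np.tan(np.radians(c['vertical_fov']/2))
    return c,f,R.from_euler('xyz',c['attitude'],degrees=True)
def ray(n,p,z):
    c,f,r=cam(n); p=np.atleast_2d(np.asarray(p,float))
    d=r.apply(np.c_[(p[:,0]-c['cx'])/f,(p[:,1]-c['cy'])/f,np.ones(len(p))])
    return c['xyz']+d*((z-c['xyz'][2])/d[:,2])[:,None]
def proj(n,X):
    c,f,r=cam(n); q=r.inv().apply(np.atleast_2d(X)-c['xyz'])
    return q[:,:2]/q[:,2:]*f+[c['cx'],c['cy']]
def rect(n,mask,z,roi):
    x0,y0,x1,y1=roi; m=np.zeros_like(mask); m[y0:y1,x0:x1]=mask[y0:y1,x0:x1]
    c=max(cv2.findContours(m,cv2.RETR_EXTERNAL,cv2.CHAIN_APPROX_NONE)[0],key=cv2.contourArea)
    P=ray(n,c[:,0,:],z)[:,:2].astype(np.float32)
    (cx,cy),(w,h),a=cv2.minAreaRect(P)
    if w<h: w,h,a=h,w,a+90
    return np.round([cx,cy,w,h,(a+90)%180-90],1)
E
python3 - <<'E'
from h import *
t=cv2.imread('pics/top0.png'); s=cv2.imread('pics/side0.png')
g=cv2.cvtColor(t,cv2.COLOR_BGR2GRAY); hsv=cv2.cvtColor(t,cv2.COLOR_BGR2HSV)
M=lambda b:(b.astype(np.uint8)*255)
print('mat',rect('top',cv2.morphologyEx(M(g<70),cv2.MORPH_CLOSE,np.ones((25,25))),3,(275,170,380,290)))
print('box',rect('top',M(g>80),39,(305,192,362,272)))
for z in(0,35):print('tray',z,rect('top',M((hsv[:,:,1]>90)),z,(125,180,245,290)))
print('eraser',rect('top',M(g<90),16,(240,260,280,295)))
print('tape',rect('top',M(hsv[:,:,1]>60),25,(185,95,245,155)))
print('rook',ray('top',(265,140),0))
a=cv2.resize(t[170:295,270:390],None,fx=5,fy=5,interpolation=cv2.INTER_CUBIC)
cv2.imwrite('pics/c1.png',a[:600])
b=cv2.resize(s[145:215,260:370],None,fx=7,fy=7,interpolation=cv2.INTER_CUBIC);cv2.imwrite('pics/c2.png',b)
E
```

```text
mat [ 467.1 -167.7  208.4  149.4   13.6]
box [ 467.2 -179.7  131.3   60.9    9.1]
tray 0 [465.7 178.7 218.9 174.9  79.7]
tray 35 [465.6 173.  211.3 168.8  79.7]
eraser [361.4  -4.5  48.8  24.1 -55. ]
tape [734.6  94.7  99.7  97.8  -1.4]
rook [[697.56241139 -24.74326642   0.        ]]
```

View pics/c1.png

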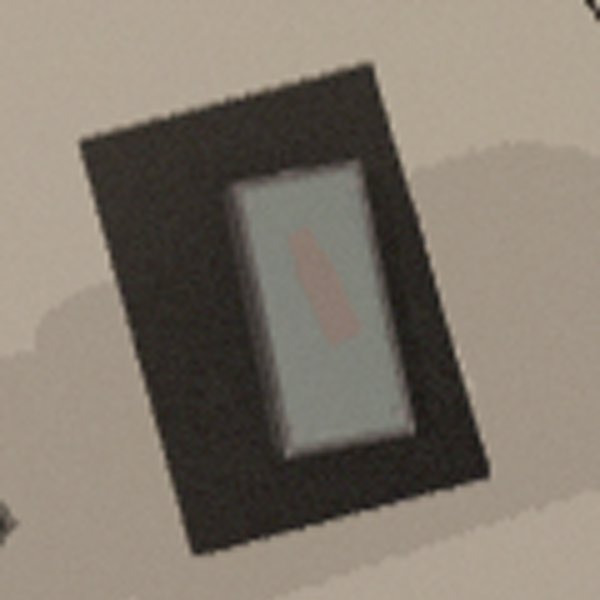

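View pics/c2.png

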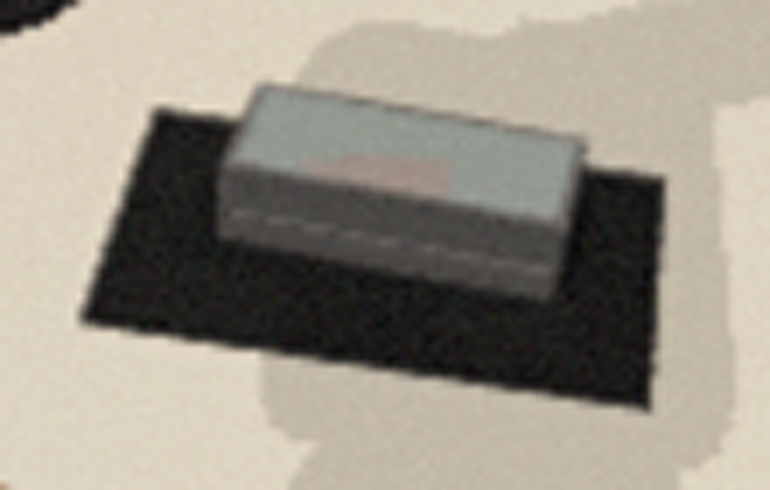

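The crops show the red stick in the bay at about (322,285) in c1. Neither end of the box shows the slot, so I'll find it once the box is lifted. The measured sizes match the given ones: box 131x61, mat 208x149, tray 211x169. Moving above the box now.

Emit:
arm_command([
  [[0.0224,0.0369,-0.01,0,0,-0.0258,1],[0.0224,0.0369,-0.01,0,0,-0.0258,1],[0.0224,0.0369,-0.01,0,0,-0.0258,1],[0.0224,0.0369,-0.01,0,0,-0.0258,1],[0.0224,0.0369,-0.01,0,0,-0.0258,1],[0.0224,0.0369,-0.01,0,0,-0.0258,1],[0.0224,0.0369,-0.01,0,0,-0.0258,1],[0.0224,0.0369,-0.01,0,0,-0.0258,1],[0.0224,0.0369,-0.01,0,0,-0.0258,1],[0.0224,0.0369,-0.01,0,0,-0.0258,1]],
])

```text
time: 1.35
tool_pos: [467.8, -178.0, 106.0]
tcp_rot: [-180.0, 0.0, 9.1]
ft_force: [0.5, -0.0, -0.5]
finger_gap: 85.1
grip_force: 0.0
```

```bash
python3 -c "
from h import *
s=status.sense();print(s['joint_pos'],s['tool_pos'],s['tcp_rot'],s['ft_force'])"
```

```text
[-2.67002333e+01 -3.89326262e+00  1.07589471e+02 -1.88928327e-03
  7.63275970e+01  5.41937398e+01] [ 467.76885359 -177.96847037  105.96921244] [-1.79987562e+02  2.03798412e-02  9.10647604e+00] [ 0.4762045  -0.00505669 -0.51899795]
```

Emit:
arm_command([
  [[-0.0002,-0.0008,-0.025,0,0,0,1],[-0.0002,-0.0008,-0.025,0,0,0,1],[0,0,-0.025,0,0,0,1],[0,0,-0.015,0,0,0,1],[0,0,-0.012,0,0,0,1],[0,0,0,0,0,0,1],[0,0,0,0,0,0,-1],[0,0,0,0,0,0,-1],[0,0,0,0,0,0,-1],[0,0,0,0,0,0,-1]],
], force=80)

```text
time: 2.6
tool_pos: [468.1, -181.4, 6.7]
tcp_rot: [179.9, -0.1, 9.2]
ft_force: [-3.7, 1.5, 10.8]
finger_gap: 58.0
grip_force: 82.8
```

Emit:
arm_command([
  [[0,0,0.01,0,0,0,-1],[0,0,0.03,0,0,0,-1],[0,0,0.04,0,0,0,-1],[0,0,0.04,0,0,0,-1],[0,0,0.04,0,0,0,-1],[0,0.02,0.03,0,0,0,-1],[0,0.02,0.02,0,0,0,-1],[0,0,0,0,0,0,-1]],
])

```text
time: 3.6
tool_pos: [468.3, -140.6, 217.3]
tcp_rot: [179.9, -0.2, 9.2]
ft_force: [0.2, -0.9, -3.1]
finger_gap: 57.9
grip_force: 86.2
```

```bash
python3 - <<'E'
from h import *
s=viewer.snapshot("side")[:,:,::-1]; st=status.sense(); t=viewer.snapshot("top")[:,:,::-1]
print(st['ft_force'],st['wrist_torque'],st['tool_pos'])
u,v=proj('side',st['tool_pos'])[0].astype(int);u2,v2=proj('top',st['tool_pos'])[0].astype(int)
print(u,v,u2,v2)
f=lambda im,u,v:cv2.resize(im[max(v-60,0):v+60,max(u-65,0):u+65],(650,600) if 0 else (390,360),interpolation=cv2.INTER_CUBIC)
cv2.imwrite('pics/c3.png',np.hstack([f(s,u,v),f(t,u2,v2)]))
E
```

```text
[-0.76142814 -0.47401748 -1.96447947] [-0.07004216  0.03847284  0.03904927] [ 467.5544838  -140.98397743  215.60141778]
319 111 332 230
```

View pics/c3.png

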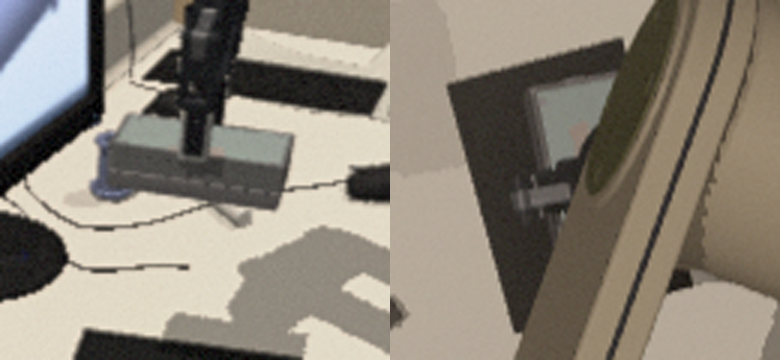

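The box is held level at about (200,160) in the left half of the crop, with the slot end still not visible. I'll carry it to the tray, turning the near end toward the side camera.

Emit:
arm_command([
  [[0,0.02,0,0,0,-0.03,-1],[0,0.03,0,0,0,-0.05,-1],[0,0.035,0,0,0,-0.06,-1],[0,0.035,0,0,0,-0.06,-1],[0,0.035,0,0,0,-0.06,-1],[0,0.035,0,0,0,-0.06,-1],[0,0.035,0,0,0,-0.06,-1],[0,0.035,0,0,0,-0.06,-1],[0,0.03,0,0,0,-0.05,-1],[0,0.02,0,0,0,-0.03,-1]],
])

```text
time: 4.95
tool_pos: [466.4, 169.5, 212.9]
tcp_rot: [179.9, 0.1, -20.7]
ft_force: [1.0, 0.3, -2.3]
finger_gap: 58.0
grip_force: 86.3
```

```bash
python3 - <<'E'
from h import *
s=viewer.snapshot("side")[:,:,::-1]; st=status.sense()
print(st['tcp_rot'],st['joint_pos'],st['tool_pos'])
u,v=proj('side',st['tool_pos'])[0].astype(int);print(u,v)
v0=max(v-70,0);u0=max(u-90,0)
cv2.imwrite('pics/c4.png',cv2.resize(s[v0:v0+130,u0:u0+180],None,fx=4,fy=4,interpolation=cv2.INTER_CUBIC))
E
```

```text
[ 1.79989751e+02  1.51717338e-01 -2.07371778e+01] [ 1.41914757e+01 -8.73001601e+00  1.00691493e+02  7.85040613e-02
  8.81687805e+01  1.24926042e+02] [466.29940293 171.27998458 212.919736  ]
257 184
```

View pics/c4.png

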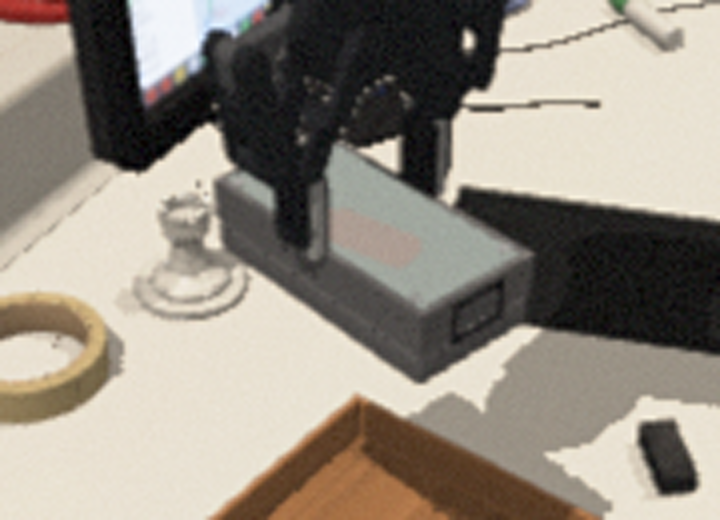

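The slot is on the near end, facing the camera at (477,312) in the crop, so box +x points away from the robot. I'll turn the box radial and start tipping.

Emit:
arm_command([
  [[0.006,0,0,0,0,0.11,-1],[0.007,0,0,0,0,0.15,-1],[0.007,0,0,0,0,0.15,-1],[0.007,0,0,0,0,0.15,-1],[0.007,0,0,0,0,0.1,-1],[0,0,0,0.025,-0.08,0,-1],[0,0,0,0.045,-0.147,0,-1],[0,0,0,0.045,-0.147,0,-1],[0,0,0,0.045,-0.147,0,-1],[0,0,0,0.045,-0.147,0,-1]],
])

```text
time: 6.25
tool_pos: [501.0, 168.0, 213.3]
tcp_rot: [179.8, -40.2, 17.2]
ft_force: [-1.2, 0.1, -1.6]
finger_gap: 58.0
grip_force: 86.4
```

```bash
python3 -c "
from h import *
s=status.sense();print(s['joint_pos'],s['tool_pos'],s['tcp_rot'],s['ft_force'])"
```

```text
[  9.34611544 -49.96654979 138.2204667    6.22426197  51.95811986
  80.11894445] [500.97614564 168.04677432 213.31737228] [179.81757822 -40.20129398  17.23041168] [-1.24809535  0.07471535 -1.63003249]
```

The forward tip is nearly at the joint 2 and 3 limits. I'll turn to yaw about 79, along the tray's long axis, so the wrist stays out at a comfortable radius.

Emit:
arm_command([
  [[-0.006,0.003,0,0,0,0.1,-1],[-0.006,0.003,0,0,0,0.16,-1],[-0.006,0.003,0,0,0,0.17,-1],[-0.006,0.003,0,0,0,0.17,-1],[-0.006,0.003,0,0,0,0.17,-1],[-0.005,0.002,0,0,0,0.17,-1],[0,0,0,0,0,0.14,-1],[0,0,0,0.147,-0.029,0,-1],[0,0,0,0.147,-0.029,0,-1],[0,0,0,0.147,-0.029,0,-1]],
])

```text
time: 7.5
tool_pos: [467.1, 183.6, 212.5]
tcp_rot: [-178.2, -65.6, 75.2]
ft_force: [-0.7, -0.6, -3.6]
finger_gap: 57.8
grip_force: 86.7
```

```bash
python3 -c "
from h import *
s=status.sense();print(s['joint_pos'],s['tool_pos'],s['tcp_rot'],s['ft_force'])"
```

```text
[-29.6525821   -6.7374066  124.39666519  60.73503474  92.46560538
 -31.15182803] [467.12756752 183.61198629 212.48212958] [-178.17685524  -65.61768998   75.24726017] [-0.74586482 -0.56182549 -3.63694178]
```

Emit:
arm_command([
  [[0,0,-0.01,0.08,-0.018,0,-1],[0,0,-0.02,0.08,-0.018,0,-1],[0,0,-0.02,0,0,0,-1],[0,0,0,0,0,0,-1],[0.015,0,0,0,0,0,-1],[-0.02,0,0,0,0,0,-1],[0.02,0,0,0,0,0,-1],[-0.02,0,0,0,0,0,-1],[0.005,0,0,0,0,0,-1],[0,0,0,0,0,0,-1]],
])

```text
time: 8.75
tool_pos: [468.5, 184.4, 164.1]
tcp_rot: [-177.4, -74.8, 74.7]
ft_force: [0.8, 0.7, -2.8]
finger_gap: 57.8
grip_force: 86.9
```

```bash
cat > look.py <<'E'
from h import *
import sys
s=viewer.snapshot("side")[:,:,::-1]; t=viewer.snapshot("top")[:,:,::-1]; st=status.sense()
print(st['time'],st['tool_pos'],st['tcp_rot'],st['joint_pos'].round(1))
for n,im in(('side',s),('top',t)):
    h=cv2.cvtColor(im,cv2.COLOR_BGR2HSV)
    m=(((h[:,:,0]<6)|(h[:,:,0]>172))&(h[:,:,1]>60)&(h[:,:,2]>50)).astype(np.uint8)
    k,l,S,c=cv2.connectedComponentsWithStats(m)
    print(n,[(S[i][4],c[i].round().tolist()) for i in range(1,k) if S[i][4]>8])
u,v=proj('side',st['tool_pos'])[0].astype(int)
a=s[110:330,160:360]; b=t[150:300,110:260]
cv2.imwrite(sys.argv[1],np.hstack([cv2.resize(a,(400,440)),cv2.resize(b,(390,440))]))
E
python3 look.py pics/c5.png
```

```text
8.85 [467.75209411 184.67925295 163.67541513] [-177.17214188  -74.77719745   74.47135568] [-32.2   8.5 123.6  65.7  93.6 -44.8]
side [(np.int32(251), [91.0, 68.0]), (np.int32(1022), [120.0, 94.0]), (np.int32(12), [47.0, 91.0]), (np.int32(11), [84.0, 98.0]), (np.int32(46), [3.0, 106.0]), (np.int32(33), [13.0, 101.0]), (np.int32(297), [171.0, 113.0]), (np.int32(18), [206.0, 136.0]), (np.int32(33), [3.0, 156.0]), (np.int32(196), [71.0, 169.0]), (np.int32(660), [73.0, 275.0]), (np.int32(664), [93.0, 284.0]), (np.int32(26), [83.0, 341.0])]
top [(np.int32(58), [319.0, 20.0]), (np.int32(243), [168.0, 27.0]), (np.int32(35), [306.0, 21.0]), (np.int32(366), [107.0, 112.0]), (np.int32(378), [110.0, 132.0])]
```

View pics/c5.png

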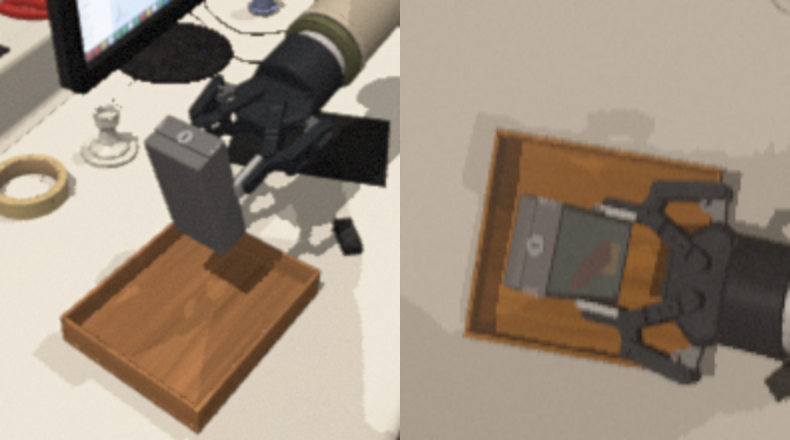

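The stick is still in the box, seen through the lid at (595,262), lodged beside the slot. The slot is well over the tray. I'll shake harder.

Emit:
arm_command([
  [[0.03,0,0,0,0,0,-1],[-0.045,0,0,0,0,0,-1],[0.045,0,0,0,0,0,-1],[-0.045,0,0,0,0,0,-1],[0.045,0,0,0,0,0,-1],[-0.045,0,0,0,0,0,-1],[0.045,0,0,0,0,0,-1],[-0.045,0,0,0,0,0,-1],[0.015,0,0,0,0,0,-1],[0,0,0,0,0,0,-1]],
])

```text
time: 10.1
tool_pos: [468.0, 184.6, 163.6]
tcp_rot: [-177.1, -74.8, 74.4]
ft_force: [1.1, 0.4, -1.2]
finger_gap: 57.9
grip_force: 87.8
```

```bash
cat > red.py <<'E'
from h import *
import sys
# strongly red / reddish pixels within tray region, and lid region
st=status.sense();print(st['time'],st['tool_pos'].round(1),st['tcp_rot'].round(1),st['finger_gap'])
for n,roi,ref in(('side',(190,215,322,320),'c'),('top',(130,190,240,280),'c')):
    im=viewer.snapshot(n).astype(int); x0,y0,x1,y1=roi; p=im[y0:y1,x0:x1]
    r,g,b=p[...,0],p[...,1],p[...,2]
    for nm,m in(('bright',(r>90)&(g<r*0.45)&(b>g*0.6)),('dull',(r>g*1.2)&(b>g*0.88))):
        k,l,S,c=cv2.connectedComponentsWithStats(m.astype(np.uint8))
        print(n,nm,[(int(S[i][4]),(c[i]+[x0,y0]).round().tolist()) for i in range(1,k) if S[i][4]>10])
    cv2.imwrite(f'pics/last_{n}.png',im[...,::-1].astype(np.uint8))
E
python3 red.py
```

```text
10.1 [468.  184.6 163.6] [-177.1  -74.8   74.4] 57.9121597489262
side bright [(171, [285.0, 263.0])]
side dull [(37, [286.0, 264.0])]
top bright [(12, [195.0, 252.0])]
top dull []
```

```bash
python3 -c "
import cv2,numpy as np
s=cv2.imread('pics/last_side.png');t=cv2.imread('pics/last_top.png')
cv2.imwrite('pics/c6.png',np.hstack([cv2.resize(s[110:330,160:360],(400,440)),cv2.resize(t[150:300,110:260],(390,440))]))
from h import *;print(ray('side',(285,263),10))"
```

```text
[[416.50982064 143.97872562  10.        ]]
```

View pics/c6.png

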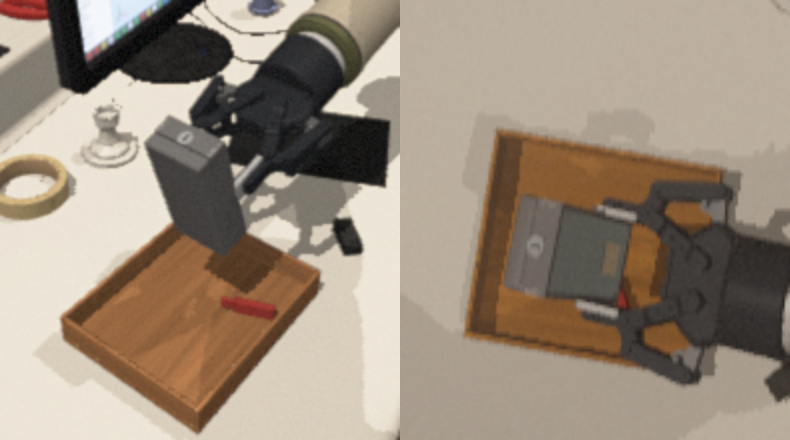

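The stick lies in the tray, at (250,307) in the left half of the crop, and the box is empty. Next I'll work out the turn back to level at the mat's yaw.

```bash
cat > go.py <<'E'
from h import *
import sys
x,y,z,yaw=map(float,sys.argv[1:5]); st=status.sense()
A=R.from_euler('xyz',st['tcp_rot'],degrees=True); B=R.from_euler('xyz',[180,0,yaw],degrees=True)
print('rotvec',(B*A.inv()).as_rotvec().round(4),'shift',([x,y,z]-st['tool_pos']).round(1), st['tool_pos'].round(1),st['tcp_rot'].round(2),st['joint_pos'].round(1),st['finger_gap'])
U=R.from_euler('xyz',[180,0,74.5],degrees=True); print('untip at yaw 74.5',(U*A.inv()).as_rotvec().round(4))
E
python3 go.py 468 -168 150 13.6
```

```text
rotvec [-0.9803  0.95   -0.9335] shift [   0.5 -352.6  -13.6] [467.5 184.6 163.6] [-177.14  -74.78   74.46] [-32.2   8.6 123.7  65.6  93.7 -44.9] 57.56446400508015
untip at yaw 74.5 [-1.2687  0.3081 -0.032 ]
```

Emit:
arm_command([
  [[0,0,0.015,0,0,0,-1],[0,0,0.02,-0.0687,0.0181,0,-1],[0,0,0.015,-0.15,0.036,-0.004,-1],[0,0,0,-0.15,0.036,-0.004,-1],[0,0,0,-0.15,0.036,-0.004,-1],[0,0,0,-0.15,0.036,-0.004,-1],[0,0,0,-0.15,0.036,-0.004,-1],[0,0,0,-0.15,0.036,-0.004,-1],[0,0,0,-0.15,0.036,-0.004,-1],[0,0,0,-0.15,0.036,-0.004,-1]],
])

```text
time: 11.45
tool_pos: [467.1, 185.3, 214.8]
tcp_rot: [179.8, 0.1, 74.4]
ft_force: [-0.3, -0.5, -4.2]
finger_gap: 57.9
grip_force: 87.5
```

Emit:
arm_command([
  [[0,-0.02,0,0,0,-0.07,-1],[0,-0.035,0,0,0,-0.11,-1],[0,-0.038,0,0,0,-0.12,-1],[0,-0.038,0,0,0,-0.12,-1],[0,-0.038,0,0,0,-0.12,-1],[0,-0.038,0,0,0,-0.12,-1],[0,-0.038,0,0,0,-0.12,-1],[0,-0.038,0,0,0,-0.12,-1],[0,-0.038,0,0,0,-0.11,-1],[0,-0.03,0,0,0,-0.05,-1]],
])

```text
time: 12.7
tool_pos: [466.5, -167.1, 213.4]
tcp_rot: [180.0, -0.1, 13.5]
ft_force: [0.3, -0.4, -1.7]
finger_gap: 57.6
grip_force: 87.5
```

```bash
python3 go.py 468 -168 60 13.6
```

```text
rotvec [0.0003 0.0013 0.0023] shift [   1.5   -0.9 -153.4] [ 466.5 -167.1  213.4] [ 1.7997e+02 -7.0000e-02  1.3470e+01] [-25.7  -9.2 101.    0.   88.1  50.9] 57.64975439794692
untip at yaw 74.5 [-4.0000e-04  1.3000e-03  1.0652e+00]
```

Emit:
arm_command([
  [[0.001,-0.001,-0.03,0,0,0.002,-1],[0,0,-0.045,0,0,0,-1],[0,0,-0.045,0,0,0,-1],[0,0,-0.04,0,0,0,-1],[0,0,-0.02,0,0,0,-1],[0,0,-0.01,0,0,0,-1],[0,0,-0.006,0,0,0,-1],[0,0,0,0,0,0,-1],[0,0,0,0,0,0,-1]],
])

```text
time: 13.82
tool_pos: [468.6, -167.4, 18.2]
tcp_rot: [179.9, -0.1, 13.8]
ft_force: [-1.4, 0.1, -2.9]
finger_gap: 58.1
grip_force: 87.5
```

```bash
python3 go.py 468 -168 7 13.6
```

```text
rotvec [ 0.0017  0.0028 -0.0028] shift [ -0.6  -0.6 -11.2] [ 468.6 -167.4   18.2] [ 1.7987e+02 -1.4000e-01  1.3760e+01] [-25.6   1.9 111.9  -0.   66.1  50.7] 58.057237514449916
untip at yaw 74.5 [0.     0.0035 1.0601]
```

Emit:
arm_command([
  [[0,-0.0005,-0.005,0,0,0,-1],[0,0,-0.004,0,0,0,-1],[0,0,-0.002,0,0,0,-1],[0,0,0,0,0,0,-1],[0,0,0,0,0,0,-1]],
])

```text
time: 14.45
tool_pos: [467.7, -167.5, 6.8]
tcp_rot: [179.9, -0.0, 13.8]
ft_force: [-5.3, 2.1, 8.9]
finger_gap: 58.1
grip_force: 89.6
```

Contact with the mat at the expected height. I'll release and back off.

Emit:
arm_command([
  [[0,0,0,0,0,0,1],[0,0,0,0,0,0,1],[0,0,0,0,0,0,1],[0,0,0.01,0,0,0,1],[0,0,0.03,0,0,0,1],[0,0,0.05,0,0,0,1],[0,0,0.05,0,0,0,1],[0,0,0.05,0,0,0,1],[0,-0.03,0.01,0,0,0,1],[-0.02,-0.05,0,0,0,0,1]],
])

```text
time: 15.7
tool_pos: [449.5, -248.1, 209.2]
tcp_rot: [179.7, -0.3, 14.0]
ft_force: [0.8, -0.2, -0.4]
finger_gap: 85.4
grip_force: 0.0
```

Emit:
arm_command([
  [[-0.02,-0.04,0,0,0,0,1],[-0.02,-0.04,0,0,0,0,1],[-0.02,-0.04,0,0,0,0,1],[-0.02,-0.04,0,0,0,0,1],[-0.02,-0.04,0,0,0,0,1],[-0.02,-0.03,0,0,0,0,1],[-0.02,-0.03,0,0,0,0,1],[-0.02,-0.03,0,0,0,0,1],[0,0,0,0,0,0,1]],
])

```text
time: 16.82
tool_pos: [286.1, -539.3, 206.6]
tcp_rot: [179.9, -0.0, 13.6]
ft_force: [-0.4, -0.8, -0.2]
finger_gap: 85.2
grip_force: 0.0
```

```bash
python3 - <<'E'
from h import *
t=viewer.snapshot('top')[:,:,::-1]; s=viewer.snapshot('side')[:,:,::-1]
g=cv2.cvtColor(t,cv2.COLOR_BGR2GRAY); hsv=cv2.cvtColor(t,cv2.COLOR_BGR2HSV)
M=lambda b:(b.astype(np.uint8)*255)
print('mat',rect('top',cv2.morphologyEx(M(g<70),cv2.MORPH_CLOSE,np.ones((25,25))),3,(275,170,380,290)))
for th in(75,80,90):print('box',rect('top',M(g>th),39,(300,192,352,272)))
print('eraser',rect('top',M(g<90),16,(240,260,280,295)))
print('tape',rect('top',M(hsv[:,:,1]>60),25,(185,95,245,155)))
cv2.imwrite('pics/c7.png',np.hstack([cv2.resize(s[130:330,160:370],(400,380)),cv2.resize(t[100:300,130:390],(400,380))]))
E
```

```text
mat [ 467.4 -167.7  207.8  149.7   13.6]
box [ 468.6 -168.4  129.8   61.9   13.5]
box [ 468.7 -168.6  129.8   60.9   13.6]
box [ 468.9 -168.5  129.4   59.6   13.6]
eraser [361.4  -4.5  48.8  24.1 -55. ]
tape [734.6  94.7  99.7  97.8  -1.4]
```

View pics/c7.png

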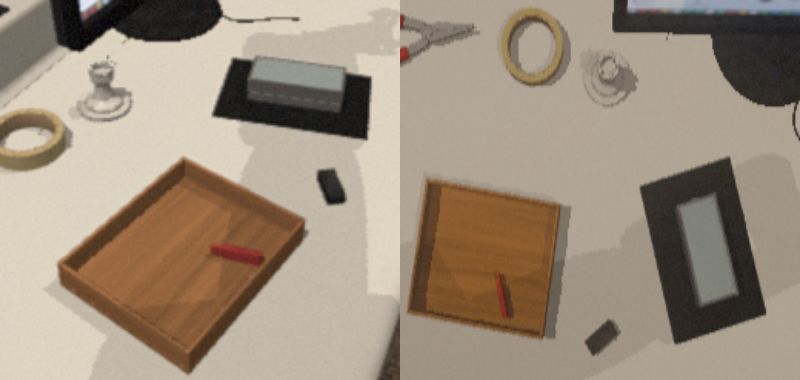

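The box lies lid up, within about 1.5 mm of the mat's centre and within 0.1° of its direction. The stick is in the tray at (237,254) in the left half of the crop, and the bystanders haven't moved.

```bash
python3 -c "
from bench import job
print(job.hand_in())"
```

```text
the job is handed in; nothing more can be done
None
```

I've handed the job in at about 17 s: the stick was shaken out into the tray, the box is back flat, lid up and released, about 1.5 mm off the mat's centre and lined up with it, and the rook, tape roll and black block were not disturbed.

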